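Change the spent film roll for the missing colour

ROBOT

A 6-joint arm with a two-finger parallel gripper is mounted at the origin on the work surface. World frame = base frame: x ahead of the robot, y to its left, z up, the work surface at z = 0. Lengths are in mm, angles in rad, forces in N, time in s.
With the tool pointing down it reaches from about 250 to 850 mm from the base axis. Payload 12.5 kg.
Tool frame: the origin (TCP) lies on the mounting face of the last link; the fingertips stand 186 mm ahead of it and the grasp point (between the pads) lies 167 mm ahead of it; z points along the fingers, y is the line along which they close (so a half turn about z gives the same grasp; the last joint's range is limited). The gripper opens to 93 mm and grips with 3 to 60 N. Pads are 15 mm wide; open, the fingers measure 128 mm over their backs; the gripper's body (75 mm by 188 mm) begins 65 mm behind the grasp point.
Start: joints at [-1.427, 0.351, 1.652, -0, 1.139, -0.085], TCP at [124.766, -535.648, 404.733] pointing down, gripper open.
Joint ranges: [-2.75, 2.75], [-0.79, 2.1], [0.01, 2.65], [-1.57, 4.71], [0.07, 3.14], [-2.87, 2.87]. Speed limits (rad/s): [2.22, 2.22, 2.79, 3.14, 3.14, 3.14].

INTERFACE

Orientations are given as a 3x3 rotation matrix whose columns are the frame's x, y, z axes.
In Python, from cell import env gives the robot as it stands.
- The arm moves only by the tool move_arm, never from a script. Its argument "series" is a list of rows, each a list of 7 numbers: the shift along the tool's x, y, z each as a share of 1000 mm, from -1 to 1, then the turn, a rotation vector about the tool's x, y, z each as a share of 360 degrees, from -1 to 1, then the finger opening in mm, from 0 to 93. A call has 1 to 20 rows; each row is the pose to reach, as a shift and turn from the pose commanded when the call began, along the tool's axes at that moment, turning the shorter way round; what a row does not reach only later rows make up. A row lasts 1/10 s, in which the tool goes at most 50 mm and 8.59 degrees, less where a joint would pass 70% of its speed; a pose out of reach is approached as far as the arm can. A call with a number of a shift or a turn outside -1 to 1 is refused whole. A call with a gripper value outside its range is refused whole. The fingers move at their own pace and stop on an object; "squeeze" is the grip in N (left out, the last holds). Time passes only in rows, so rows that repeat a pose let the fingers close. It gives the time, the measured TCP pose, the force, the opening and the grip force at its end, in the units of the state.
- env.read_state(): the state, without advancing time (a new reading comes with each control period).
- env.camera(name): name is "scene" or "top"; returns a dict with "pixels" (384x512x3 uint8, blue, green, red), "range_z" (384x512 float32, mm along the optical axis (not along the pixel's ray), 0 where there is no reading), "camera_matrix" (3x3 intrinsics, pixels), "k1" (the pictures are not rectified: a ray, as slopes to the right and down, at radius r is drawn at 1 + k1 r^2 times it, then the intrinsics apply), "view" (4x4, takes a point from world to camera coordinates). Camera axes: x right, y up, looking along -z (the intrinsics and any distortion apply to the point x, -y, -z); pixel columns grow to the right and rows downward; lengths in mm; the calibration is good to about 2 mm. A picture is of the moment at which its call begins.
- env.job_done(): hands the job in; it is judged then, once.
The state is a dict: "clock": time; "qpos": joint angles; "qd": joint speeds; "joint_efforts": joint torques, N m; "tcp_pos": TCP position; "eef_rot": TCP orientation; "force": force on the tool from outside, world axes, zero at the start; "wrist_torque": the same for the moment, N m; "opening": opening from 0.0 (shut) to 1.0 (fully open); "grip_force": force on a finger pad.
Only numpy, scipy, OpenCV 4.12 (cv2) and the standard library are available. Lean on these libraries where they do the work, as an engineer would, in place of code of your own. Each camera call takes 0.05 s, during which the arm holds its last target. There are 200 camera calls.

TASK

One of the two spigots on the grey wrapping stand holds only a bare, spent cardboard core: take that core off and throw it into the open carton. Then fit a spare roll from the plywood board, fully down on the freed spigot, so that the stand carries one blue and one red roll. Leave the roll in use, the other spares and everything else on the desk standing where they are.

Things in the scene. Friction and masses are not known exactly. Their poses are not given: they have to be found in the camera images.
- stand: wrapping stand fixed to the desk: grey steel base plate 90 mm (its x) by 260 mm (its y), 12 mm thick, with two upright steel spigots 160 mm apart along its y, at y = +80 mm and -80 mm. Origin: centre of the plate's underside, on the desk
- spigot_a (a point): centre of the foot of one of the stand's two spigots, on the top face of the base plate, z up; the spigot is a steel post 34 mm in diameter up to 55 mm above this point, then tapering to 18 mm at its tip, 72 mm above this point. At the start it carries either the spent core or a full film roll
- spigot_b (a point): centre of the foot of one of the stand's two spigots, on the top face of the base plate, z up; the spigot is a steel post 34 mm in diameter up to 55 mm above this point, then tapering to 18 mm at its tip, 72 mm above this point. At the start it carries either the spent core or a full film roll
- core: spent bare brown cardboard core tube, 110 mm high, 47 mm outside, 38 mm bore, open at both ends, about 40 g; it starts standing on one of the two spigots. Origin: centre of its foot, z along its axis
- core_mid (a point): middle of the core tube, on its axis, 55 mm from either end
- blue_1: a hand roll of blue wrapping film, standing upright: film 58 mm in diameter from 8 to 102 mm above its foot, on a cardboard core tube 110 mm high, 47 mm outside, 38 mm bore, open at both ends; about 0.25 kg. Origin: centre of its foot, z up along its axis. It starts either on a spigot of the stand (in use) or on the plywood board (spare)
- blue_2: a hand roll of blue wrapping film, standing upright: film 58 mm in diameter from 8 to 102 mm above its foot, on a cardboard core tube 110 mm high, 47 mm outside, 38 mm bore, open at both ends; about 0.25 kg. Origin: centre of its foot, z up along its axis. It starts either on a spigot of the stand (in use) or on the plywood board (spare)
- red_1: a hand roll of red wrapping film, standing upright: film 58 mm in diameter from 8 to 102 mm above its foot, on a cardboard core tube 110 mm high, 47 mm outside, 38 mm bore, open at both ends; about 0.25 kg. Origin: centre of its foot, z up along its axis. It starts either on a spigot of the stand (in use) or on the plywood board (spare)
- red_2: a hand roll of red wrapping film, standing upright: film 58 mm in diameter from 8 to 102 mm above its foot, on a cardboard core tube 110 mm high, 47 mm outside, 38 mm bore, open at both ends; about 0.25 kg. Origin: centre of its foot, z up along its axis. It starts either on a spigot of the stand (in use) or on the plywood board (spare)
- board: plywood board fixed to the desk, 100 mm (its x) by 320 mm (its y), 12 mm thick, on which the three spare rolls stand in a row about 115 mm apart. Origin: centre of its underside
- carton: open-topped brown cardboard carton for waste, fixed, 150 mm (its x) by 190 mm (its y), 90 mm high, walls and floor 5 mm thick. Origin: centre of its underside
- bottle: bystander: white plastic bottle with red cap, 70 mm in diameter, 190 mm high; origin at the centre of its foot
- tape: bystander: roll of brown packing tape lying flat, 100 mm outside, 80 mm bore, 48 mm high; origin at the centre of its underside
- mug: bystander: dark steel mug, 80 mm in diameter, 100 mm high, handle at its +y; origin at the centre of its foot
- box: bystander: small closed cardboard box with a yellow band, 120 x 90 x 70 mm; origin at the centre of its underside
- stapler: bystander: black stapler, 140 mm long along its x, 36 mm wide, 50 mm high; origin at the centre of its underside
- knife: bystander: yellow box cutter lying flat, 150 mm along its x, 24 mm wide, 18 mm high; origin at the centre of its underside
- punch: bystander: hole punch, black base and green lever, 110 x 100 mm, 66 mm high; origin at the centre of its underside

How it is judged (in metres and radians):
At the end, for the whole second after the job is handed in: The core rests in the carton (its middle inside the outline, below 85 mm). One blue and one red roll stand on the spigots: foot within 4 mm of the plate and 5 mm of the axis, tilt under 0.06 rad. All other rolls are upright (0.1 rad) and within 30 mm of their start (x of core_mid in the frame of carton between -0.075 and 0.075 m and y of core_mid in the frame of carton between -0.095 and 0.095 m and z of core_mid in the frame of carton below 0.085 m and linear speed of core below 0.05 m/s and (((horizontal distance between blue_1 and spigot_a below 0.005 m and z of blue_1 in the frame of spigot_a below 0.004 m and angle between blue_1's own z axis and vertical below 0.06 rad) or (horizontal distance between blue_1 and spigot_b below 0.005 m and z of blue_1 in the frame of spigot_b below 0.004 m and angle between blue_1's own z axis and vertical below 0.06 rad)) or ((horizontal distance between blue_2 and spigot_a below 0.005 m and z of blue_2 in the frame of spigot_a below 0.004 m and angle between blue_2's own z axis and vertical below 0.06 rad) or (horizontal distance between blue_2 and spigot_b below 0.005 m and z of blue_2 in the frame of spigot_b below 0.004 m and angle between blue_2's own z axis and vertical below 0.06 rad))) and (((horizontal distance between red_1 and spigot_a below 0.005 m and z of red_1 in the frame of spigot_a below 0.004 m and angle between red_1's own z axis and vertical below 0.06 rad) or (horizontal distance between red_1 and spigot_b below 0.005 m and z of red_1 in the frame of spigot_b below 0.004 m and angle between red_1's own z axis and vertical below 0.06 rad)) or ((horizontal distance between red_2 and spigot_a below 0.005 m and z of red_2 in the frame of spigot_a below 0.004 m and angle between red_2's own z axis and vertical below 0.06 rad) or (horizontal distance between red_2 and spigot_b below 0.005 m and z of red_2 in the frame of spigot_b below 0.004 m and angle between red_2's own z axis and vertical below 0.06 rad))) and (((horizontal distance between blue_1 and spigot_a below 0.005 m and z of blue_1 in the frame of spigot_a below 0.004 m and angle between blue_1's own z axis and vertical below 0.06 rad) or (horizontal distance between blue_1 and spigot_b below 0.005 m and z of blue_1 in the frame of spigot_b below 0.004 m and angle between blue_1's own z axis and vertical below 0.06 rad)) or (distance of blue_1 from where it was at the start of the episode below 0.03 m and angle between blue_1's own z axis and vertical below 0.1 rad)) and (((horizontal distance between blue_2 and spigot_a below 0.005 m and z of blue_2 in the frame of spigot_a below 0.004 m and angle between blue_2's own z axis and vertical below 0.06 rad) or (horizontal distance between blue_2 and spigot_b below 0.005 m and z of blue_2 in the frame of spigot_b below 0.004 m and angle between blue_2's own z axis and vertical below 0.06 rad)) or (distance of blue_2 from where it was at the start of the episode below 0.03 m and angle between blue_2's own z axis and vertical below 0.1 rad)) and (((horizontal distance between red_1 and spigot_a below 0.005 m and z of red_1 in the frame of spigot_a below 0.004 m and angle between red_1's own z axis and vertical below 0.06 rad) or (horizontal distance between red_1 and spigot_b below 0.005 m and z of red_1 in the frame of spigot_b below 0.004 m and angle between red_1's own z axis and vertical below 0.06 rad)) or (distance of red_1 from where it was at the start of the episode below 0.03 m and angle between red_1's own z axis and vertical below 0.1 rad)) and (((horizontal distance between red_2 and spigot_a below 0.005 m and z of red_2 in the frame of spigot_a below 0.004 m and angle between red_2's own z axis and vertical below 0.06 rad) or (horizontal distance between red_2 and spigot_b below 0.005 m and z of red_2 in the frame of spigot_b below 0.004 m and angle between red_2's own z axis and vertical below 0.06 rad)) or (distance of red_2 from where it was at the start of the episode below 0.03 m and angle between red_2's own z axis and vertical below 0.1 rad))); the robot touches nothing.
It fails at once if a bystander (bottle, tape, mug, box, stapler, knife or punch) is shifted by more than 30 mm (distance of any of bottle, tape, mug, box, stapler, knife, punch from where it was at the start of the episode above 0.03 m).
It also fails if it takes over 64 s, if anything falls off the work surface, if the arm or the gripper's body presses on something with over 40 N, if the wrist force passes 120 N, or if a joint passes its speed limit or range.

## Working session

There is one attempt and no reset: what is moved stays moved. The work goes in short steps, Python scripts to look and compute and a tool call to move; the robot and the scene stay as the last step left them, time stands still between calls to the robot, and variables do not carry over. Pictures are saved under pics/ and viewed, at most 10 in all, crops included, and the job is handed in when it is done.

Besides the shell and the picture viewer there is one more tool, called as name(argument=value, ...), one argument or row to a line, values as JSON. move_arm: Moves the arm, as the interface text tells. Its arguments: {"type":"object","properties":{"series":{"type":"array"},"squeeze":{"type":"number"}},"required":["series"]}

```bash
mkdir -p pics && cat > h.py <<'E'
import numpy as np, cv2
from cell import env
def cam(n):
    c=env.camera(n); return c
def pts(c):
    """world points for every pixel from range_z"""
    K,k1,V,Z=c["camera_matrix"],c["k1"],c["view"],c["range_z"].astype(float)
    h,w=Z.shape
    u,v=np.meshgrid(np.arange(w),np.arange(h))
    p=cv2.undistortPoints(np.stack([u,v],-1).reshape(-1,1,2).astype(float),K,np.array([k1,0,0,0,0.])).reshape(h,w,2)
    P=np.stack([p[...,0]*Z,-p[...,1]*Z,-Z],-1)
    M=np.linalg.inv(V)
    W=P@M[:3,:3].T+M[:3,3]; W[Z==0]=np.nan
    return W
E
python3 - <<'E'
from h import *
for n in("scene","top"):
    c=cam(n); cv2.imwrite(f"pics/{n}0.png",c["pixels"]); print(n,c["camera_matrix"].round(1).tolist(),c["k1"],np.linalg.inv(c["view"])[:3].round(3).tolist(),(c["range_z"]==0).mean())
s=env.read_state(); print(s)
E
```

```text
scene [[380.6, 0.0, 261.7], [0.0, 380.6, 187.7], [0.0, 0.0, 1.0]] -0.1061298774668927 [[-0.1, -0.59, 0.801, 1615.378], [0.995, -0.058, 0.081, 116.655], [-0.001, 0.806, 0.593, 843.407]] 0.014790852864583334
top [[438.4, 0.0, 251.9], [0.0, 438.4, 189.0], [0.0, 0.0, 1.0]] -0.1714487024542836 [[0.101, 0.974, -0.205, 304.356], [-0.995, 0.099, -0.016, 23.879], [0.005, 0.206, 0.979, 1385.78]] 0.004007975260416667
{'clock': 0.1, 'qpos': array([-1.42661079e+00,  3.51207225e-01,  1.65237208e+00,  9.18917864e-06,
        1.13909102e+00, -8.45962609e-02]), 'qd': array([ 0.00036208, -0.00220553, -0.00087913,  0.00074302,  0.0001676 ,
       -0.00049641]), 'joint_efforts': array([ 5.75705235e-04, -4.98027885e+01, -2.85703522e+01,  7.00432551e-02,
        2.39374390e-02, -5.62609739e-05]), 'tcp_pos': array([ 124.74609891, -535.54716334,  404.23697515]), 'eef_rot': array([[ 9.73944276e-01,  2.26787402e-01, -1.46587765e-04],
       [ 2.26787428e-01, -9.73943696e-01,  1.06769115e-03],
       [ 9.93706733e-05, -1.07311595e-03, -9.99999419e-01]]), 'force': array([-0.50144356, -0.40926912,  0.08550042]), 'wrist_torque': array([-0.02932109, -0.04072593, -0.03225665]), 'grip_force': 0.0, 'opening': 1.0017062251359514}
```

View pics/scene0.png

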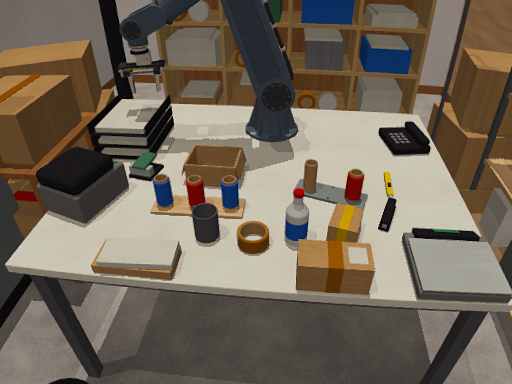

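View pics/top0.png

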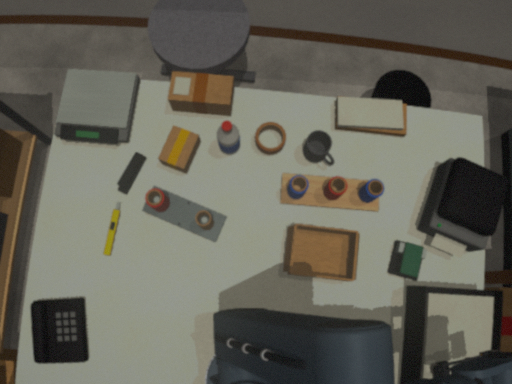

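Scene view: the bare core is at (311,176) and the in-use red roll at (355,185) on the stand. The spares are blue (163,190), red (195,190) and blue (230,192), with the carton at (215,165). In the top view: core (205,218), red (157,199), blues (297,187) and (371,190), carton (322,252). So I need a blue spare.

```bash
cat >> h.py <<'E'
from scipy.optimize import least_squares
def fitc(xy,r=None):
    f=lambda p:np.hypot(xy[:,0]-p[0],xy[:,1]-p[1])-(p[2] if r is None else r)
    s=least_squares(f,[*xy.mean(0),26.][:3 if r is None else 2],loss="soft_l1",f_scale=2); return s.x
def ray(c,uv,z):
    K,k1=c["camera_matrix"],c["k1"]
    p=cv2.undistortPoints(np.array(uv,float).reshape(-1,1,2),K,np.array([k1,0,0,0,0.])).reshape(-1,2)
    M=np.linalg.inv(c["view"]); d=np.c_[p[:,0],-p[:,1],-np.ones(len(p))]@M[:3,:3].T; o=M[:3,3]
    return o+d*((z-o[2])/d[:,2])[:,None]
E
python3 - <<'E'
from h import *
C={n:cam(n) for n in("scene","top")}; W={n:pts(C[n]) for n in C}
t=W["top"]
seed={"core":(205,218),"redS":(157,199),"b1":(297,187),"r":(335,187),"b2":(371,190)}
for k,(u,v) in seed.items():
    p=ray(C["top"],[(u,v)],115)[0]
    print(k,p.round(0))
    for n in W:
        w=W[n].reshape(-1,3); m=(np.hypot(w[:,0]-p[0],w[:,1]-p[1])<42)&(w[:,2]>35)
        q=w[m]; 
        rim=q[(q[:,2]>116)&(q[:,2]<135)]
        body=q[(q[:,2]>40)&(q[:,2]<105)&(np.hypot(q[:,0]-p[0],q[:,1]-p[1])>15)]
        R=23.5 if k=="core" else 29
        print("  ",n,"ztop",np.percentile(q[:,2],[90,97]).round(1),"rim",len(rim),rim[:,:2].mean(0).round(1),"fit body",len(body),fitc(body[:,:2],R).round(1))
m=(t[...,2]>70)&(t[...,2]<105)
for n,(u,v) in {"carton":(322,252)}.items():
    mm=np.zeros(m.shape,np.uint8); mm[215:285,275:370]=m[215:285,275:370]
    q=t[mm>0]; r=cv2.minAreaRect(q[:,:2].astype(np.float32)); print("carton",r,q[:,2].mean())
# stand plate, board from top
hsv=cv2.cvtColor(C["top"]["pixels"],cv2.COLOR_BGR2HSV)
for n,(a,b,cc,d) in {"stand":(180,245,135,235),"board":(170,215,275,385)}.items():
    q=t[a:b,cc:d].reshape(-1,3); q=q[(q[:,2]>7)&(q[:,2]<17)]; print(n,cv2.minAreaRect(q[:,:2].astype(np.float32)),q.mean(0))
for n,(a,b,cc,d) in {"bottle":(115,158,210,245),"box":(120,175,155,203),"knife":(200,260,98,125),"stapler":(148,196,112,150),"mug":(125,168,300,337),"tape":(118,160,250,290),"punch":(235,285,385,428)}.items():
    q=t[a:b,cc:d].reshape(-1,3); q=q[q[:,2]>12]; print(n,q.min(0).round(),q.max(0).round())
E
```

```text
core [470. 172. 115.]
   scene ztop [122.2 124.4] rim 68 [472.6 176.2] fit body 204 [471.  175.9]
   top ztop [123.  126.2] rim 79 [470.6 176.8] fit body 98 [470.7 172.2]
redS [512. 321. 115.]
   scene ztop [121.2 124.3] rim 80 [521.7 328.2] fit body 257 [517.6 330.3]
   top ztop [121.7 123.9] rim 99 [516.1 329.4] fit body 180 [517.4 322.9]
b1 [590. -89. 115.]
   scene ztop [122.1 124.9] rim 90 [606.4 -94.3] fit body 192 [601.6 -95.2]
   top ztop [121.4 124.3] rim 94 [599.4 -92.1] fit body 149 [599.6 -90.4]
r [ 602. -202.  115.]
   scene ztop [119.9 124.3] rim 86 [ 615.9 -210.2] fit body 254 [ 610.5 -211.9]
   top ztop [120.3 123.1] rim 80 [ 609.8 -210.2] fit body 161 [ 610.1 -208. ]
b2 [ 604. -312.  115.]
   scene ztop [122.  124.9] rim 85 [ 618.4 -323.2] fit body 196 [ 614.7 -324.9]
   top ztop [121.1 124. ] rim 92 [ 611.6 -322.7] fit body 149 [ 607.5 -319.2]
carton ((408.3514099121094, -186.6618194580078), (210.2032470703125, 153.09268188476562), 88.58512115478516) 86.21399132272497
stand ((499.2479248046875, 251.102783203125), (203.03253173828125, 307.1988220214844), 6.180180549621582) [487.837454   243.01372168  11.899916  ]
board ((614.2274780273438, -209.3128204345703), (141.75352478027344, 343.1009216308594), 1.7882134914398193) [ 601.90061721 -195.53943295   11.90957229]
bottle [697. 101.  14.] [767. 170. 195.]
box [622. 230.  12.] [763. 350.  78.]
knife [333. 460.  12.] [502. 495.  24.]
stapler [518. 347.  12.] [670. 478. 129.]
mug [ 688. -211.   12.] [ 834. -106.  104.]
tape [710. -44.  12.] [815.  54.  55.]
punch [ 351. -520.   12.] [ 474. -408.   71.]
```

```bash
cat >> h.py <<'E'
def R(yaw): # tool down, y axis at yaw (deg)
    a=np.radians(yaw); y=np.array([np.cos(a),np.sin(a),0]); z=np.array([0,0,-1.]); return np.c_[np.cross(y,z),y,z]
def delta(p0,R0,p1):
    """shares along tool axes; p are grasp points"""
    return (R0.T@(np.array(p1,float)-np.array(p0,float))/1000).round(4)
E
python3 - <<'E'
from h import *
p=np.array([124.77,-535.65,404.73-167]); print(delta(p,R(-76.9),[471.5,176.3,230]))
print(delta([471.5,176.3,230],R(-16.5),[408,-185,230]), delta([408,-185,230],R(-16.5),[600.5,-93,230]), delta([600.5,-93,230],R(-16.5),[471.5,176.3,230]))
E
```

```text
[ 0.4991 -0.6148  0.0077]
[-0.3645  0.0417  0.    ] [0.1429 0.1584 0.    ] [ 0.2216 -0.2002  0.    ]
```

move_arm(
  series=[
    [0.1,-0.12,0,0,0,-0.02,93],
    [0.2,-0.24,0,0,0,-0.04,93],
    [0.3,-0.36,0,0,0,-0.08,93],
    [0.4,-0.49,0,0,0,-0.13,93],
    [0.4,-0.49,0,0,0,-0.1678,93],
    [0.4,-0.49,0,0,0,-0.1678,93],
    [0.4,-0.49,0,0,0,-0.1678,93],
    [0.4,-0.49,0,0,0,-0.1678,93],
    [0.4,-0.49,0,0,0,-0.1678,93],
    [0.4,-0.49,0,0,0,-0.1678,93],
    [0.4,-0.49,0,0,0,-0.1678,93],
    [0.4,-0.49,0,0,0,-0.1678,93],
  ],
  squeeze=15,
)

```text
clock: 1.4
tcp_pos: [389.3, 5.3, 405.0]
eef_rot: [[0.284, 0.959, 0.001], [0.959, -0.284, -0.0], [0.0, 0.001, -1.0]]
force: [1.3, -0.9, 0.1]
opening: 0.999
grip_force: 0.0
```

move_arm(
  series=[
    [0.04,0.006,0.008,0,0,0,93],
    [0.08,0.013,0.008,0,0,0,93],
    [0.12,0.019,0.008,0,0,0,93],
    [0.16,0.026,0.008,0,0,0,93],
    [0.187,0.03,0.008,0,0,0,93],
    [0.187,0.03,0.008,0,0,0,93],
    [0.187,0.03,0.008,0,0,0,93],
    [0.187,0.03,0.008,0,0,0,93],
    [0.187,0.03,0.008,0,0,0,93],
  ],
)

```text
clock: 2.3
tcp_pos: [470.6, 173.0, 396.9]
eef_rot: [[0.285, 0.959, 0.0], [0.959, -0.285, -0.0], [-0.0, 0.0, -1.0]]
force: [0.3, 0.2, 0.2]
opening: 0.999
grip_force: 0.0
```

move_arm(
  series=[
    [0.0034,0,0.03,0,0,0,93],
    [0.0034,0,0.06,0,0,0,93],
    [0.0034,0,0.09,0,0,0,93],
    [0.0034,0,0.12,0,0,0,93],
    [0.0034,0,0.135,0,0,0,93],
    [0.0034,0,0.135,0,0,0,93],
    [0.0034,0,0.135,0,0,0,93],
    [0.0034,0,0.135,0,0,0,40],
    [0.0034,0,0.135,0,0,0,40],
    [0.0034,0,0.135,0,0,0,40],
    [0.0034,0,0.135,0,0,0,40],
    [0.0034,0,0.135,0,0,0,40],
    [0.0034,0,0.135,0,0,0,40],
    [0.0034,0,0.135,0,0,0,40],
    [0.0034,0,0.135,0,0,0,40],
  ],
  squeeze=15,
)

```text
clock: 3.8
tcp_pos: [471.8, 177.1, 261.7]
eef_rot: [[0.284, 0.959, -0.0], [0.959, -0.284, -0.0], [-0.0, -0.0, -1.0]]
force: [0.2, -0.7, 1.4]
opening: 0.494
grip_force: 15.0
```

move_arm(
  series=[
    [0,0,-0.015,0,0,0,40],
    [0,0,-0.03,0,0,0,40],
    [0,0,-0.055,0,0,0,40],
    [0,0,-0.085,0,0,0,40],
    [0,0,-0.115,0,0,0,40],
    [0,0,-0.145,0,0,0,40],
    [0,0,-0.165,0,0,0,40],
    [0,0,-0.165,0,0,0,40],
    [0,0,-0.165,0,0,0,40],
    [0,0,-0.165,0,0,0,40],
  ],
)

```text
clock: 4.8
tcp_pos: [471.6, 177.0, 425.3]
eef_rot: [[0.284, 0.959, -0.002], [0.959, -0.284, -0.001], [-0.001, -0.002, -1.0]]
force: [-0.9, -0.1, -0.8]
opening: 0.499
grip_force: 15.0
```

move_arm(
  series=[
    [-0.03,0.003,0,0,0,0,40],
    [-0.07,0.008,0,0,0,0,40],
    [-0.11,0.013,0,0,0,0,40],
    [-0.15,0.017,0,0,0,0,40],
    [-0.19,0.022,0,0,0,0,40],
    [-0.23,0.026,0,0,0,0,40],
    [-0.27,0.031,0,0,0,0,40],
    [-0.31,0.035,0,0,0,0,40],
    [-0.345,0.04,0,0,0,0,40],
    [-0.365,0.042,0,0,0,0,40],
    [-0.365,0.042,0,0,0,0,40],
    [-0.365,0.042,0,0,0,0,40],
    [-0.365,0.042,0,0,0,0,40],
    [-0.365,0.042,0,0,0,0,40],
  ],
)

```text
clock: 6.2
tcp_pos: [408.7, -184.0, 426.5]
eef_rot: [[0.283, 0.959, -0.0], [0.959, -0.283, 0.0], [0.0, -0.0, -1.0]]
force: [-0.3, 0.1, -0.6]
opening: 0.492
grip_force: 15.0
```

move_arm(
  series=[
    [0,0,0.03,0,0,0,40],
    [0,0,0.06,0,0,0,40],
    [0,0,0.09,0,0,0,40],
    [0,0,0.12,0,0,0,40],
    [0,0,0.14,0,0,0,40],
    [0,0,0.147,0,0,0,40],
    [0,0,0.147,0,0,0,40],
    [0,0,0.147,0,0,0,40],
    [0,0,0.147,0,0,0,65],
    [0,0,0.147,0,0,0,65],
    [0,0,0.147,0,0,0,65],
    [0,0,0.147,0,0,0,65],
    [0,0,0.147,0,0,0,65],
    [0,0,0.1,0,0,0,65],
    [0,0,0.05,0,0,0,65],
    [0,0,0,0,0,0,65],
    [0,0,0,0,0,0,93],
    [0,0,0,0,0,0,93],
    [0,0,0,0,0,0,93],
  ],
)

```text
clock: 8.1
tcp_pos: [408.2, -184.7, 425.6]
eef_rot: [[0.284, 0.959, -0.002], [0.959, -0.284, 0.001], [0.001, -0.002, -1.0]]
force: [0.2, -0.8, -0.3]
opening: 0.911
grip_force: 0.0
```

```bash
python3 - <<'E'
from h import *
C={n:cam(n) for n in("scene","top")}; W={n:pts(C[n]) for n in C}
cv2.imwrite("pics/s1.png",cv2.resize(C["scene"]["pixels"][120:240,130:400],None,fx=1.8,fy=1.8,interpolation=2))
cv2.imwrite("pics/t1.png",np.hstack([cv2.resize(C["top"]["pixels"][160:300,130:390],None,fx=2.5,fy=2.5,interpolation=2)]))
s=env.read_state(); print(s["tcp_pos"],s["opening"])
for k,p,r,lo,hi in [("spigot",(471.5,176.5),17,20,62),("redS",(517,330),29,25,110),("b1",(600.5,-93),29,25,110),("r",(610,-210.5),29,25,110),("b2",(612,-323),29,25,110)]:
    for n in W:
        w=W[n].reshape(-1,3); d=np.hypot(w[:,0]-p[0],w[:,1]-p[1]); q=w[(d<38)&(w[:,2]>20)&(w[:,2]<150)]
        b=q[(q[:,2]>lo)&(q[:,2]<hi)]; top=q[q[:,2]>np.percentile(q[:,2],97)-6]
        print(k,n,len(b),fitc(b[:,:2],r).round(1),"top",len(top),top.mean(0).round(1))
E
```

```text
[ 408.35091382 -184.74331871  425.40543291] 0.9766377257247822
spigot scene 89 [471.8 175.8] top 22 [475.3 175.6  84.7]
spigot top 19 [471.  179.5] top 21 [471.1 176.8  85.3]
redS scene 353 [517.7 330.4] top 60 [520.9 328.5 122.4]
redS top 244 [516.5 329.4] top 79 [516.7 331.6 122.2]
b1 scene 367 [602.6 -95.7] top 72 [605.7 -96.1 122.1]
b1 top 199 [599.3 -90.6] top 66 [600.5 -93.4 121.9]
r scene 314 [ 610.4 -211.7] top 61 [ 614.  -210.5  122.3]
r top 220 [ 609.7 -208.8] top 67 [ 609.4 -209.8  121.6]
b2 scene 370 [ 615.1 -325.1] top 68 [ 617.7 -324.2  122.1]
b2 top 254 [ 613.5 -322.4] top 68 [ 613.3 -322.9  121.5]
```

View pics/s1.png

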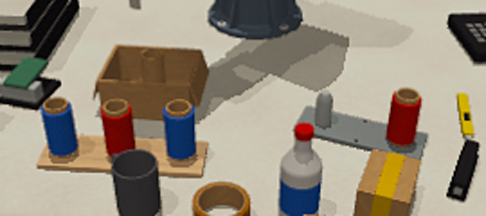

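```bash
python3 - <<'E'
from h import *
R0=R(-16.5)
print(delta([408.35,-184.75,258.5],R0,[601.3,-93.5,240]), delta([601.3,-93.5,250],R0,[471.5,176.8,250]))
E
```

```text
[0.1423 0.1591 0.0185] [ 0.2223 -0.2012  0.    ]
```

The crop shows the core standing inside the carton at (152,65) and the freed spigot bare at (325,108). Next is the right-hand blue spare at (180,128).

move_arm(
  series=[
    [0.025,0.028,0.005,0,0,0,93],
    [0.05,0.056,0.01,0,0,0,93],
    [0.075,0.084,0.015,0,0,0,93],
    [0.1,0.112,0.018,0,0,0,93],
    [0.125,0.14,0.018,0,0,0,93],
    [0.1423,0.1591,0.018,0,0,0,93],
    [0.1423,0.1591,0.018,0,0,0,93],
    [0.1423,0.1591,0.018,0,0,0,93],
    [0.1423,0.1591,0.018,0,0,0,93],
    [0.1423,0.1591,0.018,0,0,0,93],
    [0.1423,0.1591,0.018,0,0,0,93],
  ],
)

```text
clock: 9.3
tcp_pos: [601.0, -93.9, 408.9]
eef_rot: [[0.284, 0.959, 0.0], [0.959, -0.284, -0.0], [-0.0, 0.0, -1.0]]
force: [0.3, 0.2, -0.3]
opening: 1.003
grip_force: 0.0
```

move_arm(
  series=[
    [0,0,0.03,0,0,0,93],
    [0,0,0.06,0,0,0,93],
    [0,0,0.09,0,0,0,93],
    [0,0,0.12,0,0,0,93],
    [0,0,0.145,0,0,0,93],
    [0,0,0.157,0,0,0,93],
    [0,0,0.157,0,0,0,93],
    [0,0,0.157,0,0,0,93],
    [0,0,0.157,0,0,0,50],
    [0,0,0.157,0,0,0,50],
    [0,0,0.157,0,0,0,50],
    [0,0,0.157,0,0,0,50],
    [0,0,0.157,0,0,0,50],
    [0,0,0.157,0,0,0,50],
    [0,0,0.157,0,0,0,50],
    [0,0,0.157,0,0,0,50],
  ],
  squeeze=25,
)

```text
clock: 10.9
tcp_pos: [601.5, -93.5, 252.0]
eef_rot: [[0.284, 0.959, 0.001], [0.959, -0.284, -0.0], [0.0, 0.001, -1.0]]
force: [-0.1, -0.7, 2.2]
opening: 0.611
grip_force: 24.9
```

move_arm(
  series=[
    [0,0,-0.01,0,0,0,50],
    [0,0,-0.03,0,0,0,50],
    [0,0,-0.06,0,0,0,50],
    [0,0,-0.09,0,0,0,50],
    [0,0,-0.12,0,0,0,50],
    [0,0,-0.145,0,0,0,50],
    [0,0,-0.157,0,0,0,50],
    [0,0,-0.157,0,0,0,50],
    [0,0,-0.157,0,0,0,50],
  ],
)

```text
clock: 11.8
tcp_pos: [601.2, -93.4, 407.5]
eef_rot: [[0.284, 0.959, -0.002], [0.959, -0.284, 0.0], [-0.0, -0.002, -1.0]]
force: [-0.1, -0.1, -2.1]
opening: 0.611
grip_force: 24.9
```

```bash
python3 - <<'E'
from h import *
s=env.read_state(); p=s["tcp_pos"]; print(p,s["opening"],s["grip_force"])
W={n:pts(cam(n)) for n in("scene","top")}
for n in W:
    w=W[n].reshape(-1,3); d=np.hypot(w[:,0]-p[0],w[:,1]-p[1])
    for lo,hi in ((162,185),(185,208),(210,235)):
        q=w[(d<36)&(w[:,2]>lo)&(w[:,2]<hi)]
        print(n,lo,len(q),fitc(q[:,:2],29).round(1) if len(q)>10 else "", q[:,2].min().round(1) if len(q) else "")
E
```

```text
[601.16525632 -93.4473946  407.54441919] 0.6109459673034464 24.901716853491962
scene 162 42 [598.2 -94.9] 167.8
scene 185 113 [600.1 -95.5] 185.1
scene 210 98 [600.4 -95.8] 210.3
top 162 0  
top 185 0  
top 210 0
```

move_arm(
  series=[
    [0.02,-0.018,0,0,0,0,50],
    [0.045,-0.041,0,0,0,0,50],
    [0.075,-0.068,0,0,0,0,50],
    [0.105,-0.095,0,0,0,0,50],
    [0.135,-0.122,0,0,0,0,50],
    [0.165,-0.149,0,0,0,0,50],
    [0.195,-0.176,0,0,0,0,50],
    [0.215,-0.194,0,0,0,0,50],
    [0.2223,-0.2012,0,0,0,0,50],
    [0.2223,-0.2012,0,0,0,0,50],
    [0.2223,-0.2012,0.03,0,0,0,50],
    [0.2223,-0.2012,0.06,0,0,0,50],
    [0.2223,-0.2012,0.065,0,0,0,50],
    [0.2223,-0.2012,0.065,0,0,0,50],
    [0.2223,-0.2012,0.065,0,0,0,50],
    [0.2223,-0.2012,0.065,0,0,0,50],
  ],
)

```text
clock: 13.5
tcp_pos: [472.0, 176.6, 345.0]
eef_rot: [[0.284, 0.959, 0.002], [0.959, -0.284, 0.001], [0.001, 0.002, -1.0]]
force: [0.3, -0.4, -1.7]
opening: 0.61
grip_force: 24.9
```

```bash
python3 - <<'E'
from h import *
s=env.read_state(); p=s["tcp_pos"]; print(p,s["opening"],s["grip_force"])
C={n:cam(n) for n in("scene","top")}; W={n:pts(C[n]) for n in C}
cv2.imwrite("pics/s2.png",cv2.resize(C["scene"]["pixels"][60:230,240:420],None,fx=3,fy=3,interpolation=2))
for n in W:
    w=W[n].reshape(-1,3); d=np.hypot(w[:,0]-p[0],w[:,1]-p[1])
    for lo,hi,r,dm in ((15,64,17,24),(112,140,29,36),(140,165,29,36),(170,195,29,36)):
        q=w[(d<dm)&(w[:,2]>lo)&(w[:,2]<hi)]
        print(n,lo,len(q),fitc(q[:,:2],r).round(1) if len(q)>10 else "",q[:,1].mean().round(1))
# image silhouettes: mid column of blue roll foot vs spigot
hsv=cv2.cvtColor(C["scene"]["pixels"],cv2.COLOR_BGR2HSV)
bl=cv2.inRange(hsv,(100,120,40),(130,255,255)); bl[:60]=0; bl[:, :270]=0; bl[:,345:]=0
for v in range(100,200,4):
    u=np.where(bl[v])[0]
    if len(u): print(v,u.min(),u.max())
E
```

```text
[471.99466175 176.59405367 345.00222297] 0.6100059327050114 24.901947167236358
scene 15 110 [471.5 175.8] 175.2
scene 112 101 [470.7 175. ] 174.2
scene 140 91 [471.  175.2] 174.2
scene 170 68 [471.2 175.3] 177.8
top 15 0  nan
top 112 0  nan
top 140 0  nan
top 170 0  nan
140 320 320
144 305 320
148 305 320
152 304 320
156 304 319
160 304 319
164 304 318<stdin>:9: RuntimeWarning: Mean of empty slice.
  ret = ret.dtype.type(ret / rcount)
```

move_arm(
  series=[
    [0.0008,0.0004,0.005,0,0,0,50],
    [0.0008,0.0004,0.015,0,0,0,50],
    [0.0008,0.0004,0.02,0,0,0,50],
    [0.0008,0.0004,0.025,0,0,0,50],
    [0.0008,0.0004,0.03,0,0,0,50],
    [0.0008,0.0004,0.035,0,0,0,50],
    [0.0008,0.0004,0.04,0,0,0,50],
    [0.0008,0.0004,0.045,0,0,0,50],
    [0.0008,0.0004,0.05,0,0,0,50],
    [0.0008,0.0004,0.055,0,0,0,50],
    [0.0008,0.0004,0.055,0,0,0,50],
    [0.0008,0.0004,0.055,0,0,0,50],
    [0.0008,0.0004,0.055,0,0,0,50],
  ],
)

```text
clock: 14.9
tcp_pos: [472.2, 177.4, 288.9]
eef_rot: [[0.284, 0.959, 0.0], [0.959, -0.284, 0.0], [0.0, 0.0, -1.0]]
force: [0.2, 0.6, -1.8]
opening: 0.61
grip_force: 24.9
```

move_arm(
  series=[
    [0,0,0.005,0,0,0,50],
    [0,0,0.01,0,0,0,50],
    [0,0,0.015,0,0,0,50],
    [0,0,0.02,0,0,0,50],
    [0,0,0.025,0,0,0,50],
    [0,0,0.03,0,0,0,50],
    [0,0,0.034,0,0,0,50],
    [0,0,0.034,0,0,0,50],
    [0,0,0.034,0,0,0,50],
    [0,0,0.034,0,0,0,50],
  ],
)

```text
clock: 15.9
tcp_pos: [472.2, 177.4, 254.9]
eef_rot: [[0.284, 0.959, 0.0], [0.959, -0.284, 0.0], [0.0, 0.0, -1.0]]
force: [-0.3, 0.2, -1.4]
opening: 0.61
grip_force: 24.9
```

Foot is about 3 mm above the plate and nothing is pressing. I'll release, wait, and lift straight up.

move_arm(
  series=[
    [0,0,0,0,0,0,80],
    [0,0,0,0,0,0,93],
    [0,0,0,0,0,0,93],
    [0,0,0,0,0,0,93],
    [0,0,0,0,0,0,93],
    [0,0,0,0,0,0,93],
    [0,0,-0.02,0,0,0,93],
    [0,0,-0.05,0,0,0,93],
    [0,0,-0.09,0,0,0,93],
    [0,0,-0.13,0,0,0,93],
    [0,0,-0.17,0,0,0,93],
    [-0.04,0,-0.17,0,0,0,93],
    [-0.08,0,-0.17,0,0,0,93],
    [-0.12,0,-0.17,0,0,0,93],
    [-0.16,0,-0.17,0,0,0,93],
    [-0.18,0,-0.17,0,0,0,93],
    [-0.18,0,-0.17,0,0,0,93],
    [-0.18,0,-0.17,0,0,0,93],
    [-0.18,0,-0.17,0,0,0,93],
  ],
)

```text
clock: 17.8
tcp_pos: [421.3, 5.5, 424.7]
eef_rot: [[0.283, 0.959, 0.0], [0.959, -0.283, 0.0], [0.0, -0.0, -1.0]]
force: [-0.0, 0.2, 0.5]
opening: 0.999
grip_force: 0.0
```

```bash
python3 - <<'E'
from h import *
s=env.read_state(); print(s["clock"],s["tcp_pos"],s["opening"])
C={n:cam(n) for n in("scene","top")}; W={n:pts(C[n]) for n in C}
cv2.imwrite("pics/s3.png",cv2.resize(C["scene"]["pixels"][120:250,130:400],None,fx=2.5,fy=2.5,interpolation=2))
for k,p in (("new",(471.5,176.5)),("redS",(517,330)),("r",(610,-210.5)),("b2",(612,-323))):
    for n in W:
        w=W[n].reshape(-1,3); d=np.hypot(w[:,0]-p[0],w[:,1]-p[1]); q=w[(d<38)&(w[:,2]>20)&(w[:,2]<140)]
        lo,hi=q[(q[:,2]<65)],q[(q[:,2]>65)&(q[:,2]<110)]
        print(k,n,fitc(lo[:,:2],29).round(1),fitc(hi[:,:2],29).round(1) if len(hi)>5 else"","top z",np.percentile(q[:,2],[90,97]).round(1))
E
```

```text
17.8 [421.34222439   5.5249314  424.73411001] 0.9989007550786895
new scene [470.7 176.3] [471.5 175.4] top z [119.7 123.5]
new top [470.9 178.9] [474.7 157.2] top z [121.9 124.4]
redS scene [517.8 330.8] [518.  330.1] top z [120.4 123.6]
redS top [517.6 330.9] [506.2 327.7] top z [121.2 124.4]
r scene [ 657.4 -197.1] [ 610.5 -212.1] top z [120.7 124.4]
r top [ 610.1 -208.3] [ 608.9 -207.9] top z [121.  124.2]
b2 scene [ 614.7 -325.4] [ 615.3 -324.9] top z [120.  123.5]
b2 top [ 613.8 -322. ] [ 613.  -322.6] top z [119.7 123.2]
```

View pics/s3.png

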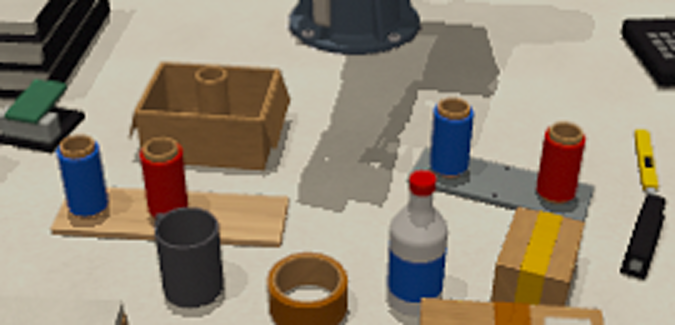

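The picture shows the blue roll (453,137) seated on the freed spigot beside the red (563,163). The core is in the carton at (211,85), and the other two spares stand in place at (82,177) and (163,180). The roll's top sits at the same height as the red roll's (about 123 mm).

```bash
python3 -c "
from cell import env
print(env.job_done())"
```

```text
the job is handed in; nothing more can be done
None
```

The spent core is in the carton and a blue spare is fully seated on the freed spigot next to the red roll; the final images show everything else in place, and I handed the job in at about 18 s of the 64 s allowed.

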